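# Open the clamshell test jig and fit its top plate

## Task

Press the release button on the front of the clamshell test jig so that its lid springs fully open. Then draw the top plate out of the low covered rack and lay it flat on the open desk, clear of the rack and of the jig, and let go of it. Take it again by the upright grip in its middle and lower it, kept level and without dropping it, over the two guide pins until it lies fully home in the open jig; let go, leaving the lid open and the tub, pen cup and squeeze bottle where they stand.

Things in the scene. Friction and masses are not known exactly. Their poses are not given: they have to be found in the camera images.
- clamshell: clamshell test jig fixed to the desk, aluminium base. Origin on the desk under its cavity's centre; z up, x from the button side to the hinge side, y along it. Base block 96 (x) x 224 (y) mm, walls 40 mm high. The button's housing, 80 mm wide, 26 mm high, juts out in front to x = -126 mm; a 40 mm wide latch block, top 52 mm above the desk, stands on it at x = -62 to -70 mm
- seat (a point): centre of the cavity floor (cavity 68 (x) x 188 (y) mm, floor 20 mm above the desk, 20 mm deep), midway between the pins; axes as clamshell. A plate fully home has its underside here, its top flush with the walls, its long side along y, either end first
- pin_a (a point): foot of one of the two fixed steel guide pins, on the cavity floor at clamshell x = 0, y = -72 mm; 12 mm diameter, 34 mm tall (top 54 mm above the desk), the upper 8 mm tapered to 4 mm
- pin_b (a point): foot of the other guide pin, alike, at clamshell x = 0, y = +72 mm
- lid (a joint): angle of the jig's grey lid, rad: 0 closed and latched (start), 2.1 at its open stop. Axis along clamshell y at x = +55 mm, 44 mm above the desk. Shell 224 mm wide, 107 long, 36 deep; closed its top is 83 mm above the desk. Unlatched, a spring throws it up and back in about 1 s and holds it at the stop, leaning back 30 degrees from upright, edge 137 mm high and 107 mm behind the cavity's centre
- release_top (a point): middle of the top face of the release button, a round black cap of 32 mm diameter on the front of the jig (clamshell x = -100 mm, y = 0), 50 mm above the desk; pressed straight down
- release (a joint): travel of the release button in m, 0 up, 0.009 fully down; springs back. Starts to move at about 1 N and needs about 5 N at the bottom; the lid's latch lets go at about 0.005
- rack: plate rack fixed to the desk: a low grey covered bay. Origin on the desk; its open mouth faces -x, at x = -65 mm, its closed back is at x = +80 mm; 88 mm wide (y), roof top 70 mm above the desk. Bay floor 10 mm and roof underside 64 mm above the desk, clear width 72 mm
- plate: top plate, white plastic slab 180 (x) x 60 (y) x 20 mm, 0.2 to 0.4 kg, two through holes of 15 mm at x = -72 and +72 mm. Across its middle stands a steel grip 14 mm thick (x), 42 wide (y), 30 high, top 50 mm above the underside. Origin: centre of its underside. It starts in the rack, its -x end 45 to 70 mm out of the mouth, the grip under the roof
- plate_mid (a point): centre of the top plate half-way up, 25 mm above its underside (within the grip); axes as the plate's. In the rack the plate can be gripped across its 60 mm width at the end that sticks out, and drawn out along its -x
- soil_tub: bystander, loose: round lidded tub of 131 mm diameter, 90 mm high; origin under its centre
- pen_cup: bystander, loose: white cup with pens, 88 mm diameter, 134 mm high; origin under its centre
- squeeze_bottle: bystander, loose: plastic wash bottle with a bent spout, 62 x 104 mm, 215 mm high; origin under its centre

How it is judged:
On the way, in this order (a step that is already met when the one before it is completed fails the run):
1. the release button is pressed down (value of joint release above 0.0045 m), for 0.02 s.
2. the lid has sprung open to its stop (value of joint lid above 2 rad), for 0.2 s.
3. the top plate lies flat and released on the desk, clear of rack and jig (height (world z) of plate_mid below 0.028 m and angle between plate_mid's own z axis and vertical below 0.03 rad and linear speed of plate below 0.02 m/s and contact force between plate and the fingers below 0.1 N and contact force between plate and rack below 0.1 N and contact force between plate and clamshell below 0.1 N), for 0.2 s.
4. the top plate is lowered over both pins to the bottom while still held (horizontal distance between plate_mid and seat below 0.004 m and angle between the x axis of plate_mid and the y axis of clamshell, either way round below 0.05 rad and angle between plate_mid's own z axis and vertical below 0.035 rad and z of plate_mid in the frame of seat below 0.031 m and contact force between plate and the fingers above 1 N), for 0.05 s.
At the end, for the whole second after the job is handed in: The top plate lies released and at rest on the cavity floor over both guide pins (centre within 4 mm of the seat, long side along the jig within 0.05 rad, level within 0.035 rad, underside within 3 mm of the floor), and the lid is open at its stop (over 2.0 rad) (horizontal distance between plate_mid and seat below 0.004 m and angle between the x axis of plate_mid and the y axis of clamshell, either way round below 0.05 rad and angle between plate_mid's own z axis and vertical below 0.035 rad and z of plate_mid in the frame of seat between 0.022 and 0.028 m and value of joint lid above 2 rad and linear speed of plate below 0.01 m/s and contact force between plate and the fingers below 0.1 N); the robot touches nothing.
It fails at once if the top plate is tipped by more than 0.35 rad (angle between plate_mid's own z axis and vertical above 0.35 rad).
It fails at once if the tub is shifted by more than 20 mm or knocked over (distance of soil_tub from where it was at the start of the episode above 0.02 m or angle between soil_tub's own z axis and vertical above 0.3 rad).
It fails at once if the pen cup is shifted by more than 20 mm or knocked over (distance of pen_cup from where it was at the start of the episode above 0.02 m or angle between pen_cup's own z axis and vertical above 0.3 rad).
It fails at once if the squeeze bottle is shifted by more than 20 mm or knocked over (distance of squeeze_bottle from where it was at the start of the episode above 0.02 m or angle between squeeze_bottle's own z axis and vertical above 0.3 rad).
It also fails if it takes over 72 s, if anything falls off the work surface, if the arm or the gripper's body presses on something with over 40 N, if the wrist force passes 120 N, or if a joint passes its speed limit or range.

## Robot

A 6-joint arm with a two-finger parallel gripper is mounted at the origin on a cart in front of the work surface, level with it; the furniture and walls round the work are solid. World frame = base frame: x ahead of the robot, y to its left, z up, the work surface at z = 0. Lengths are in m, angles in rad, forces in N, time in s.
With the tool pointing down it reaches from about 0.25 to 0.775 m from the base axis. Payload 8.9 kg.
Tool frame: the origin (TCP) lies at the very end of the fingers, on their centre line; the grasp point (between the pads) lies 19 mm behind it; z points along the fingers, y is the direction in which the jaws open and shut (so a half turn about z gives the same grasp; the last joint's range is limited). The gripper opens to 85 mm and grips with 20 to 120 N. Pads are 22 mm wide; open, the fingers measure 114 mm over their backs; the gripper's body (76 mm by 85 mm) begins 54 mm behind the grasp point. The pads swing forward as they close: fully open they stand 13 mm farther back than shut.
Start: joints at [-1.381, 0.291, -0.153, 1.127, 0, 1.431], TCP at [0.17, -0.497, 0.231] pointing down, gripper open.
Joint ranges: [-2.52, 2.52], [-0.91, 1.74], [-1.3, 1.37], [-1.96, 2.02], [-1.52, 1.47], [-3.14, 3.14]. Speed limits (rad/s): [2.22, 2.22, 2.79, 3.14, 3.14, 3.14].

## Interface

Orientations are given as a 3x3 rotation matrix whose columns are the frame's x, y, z axes.
In Python, from plant import robot gives the robot as it stands.
- The arm moves only by the tool servo_tool, never from a script. Its argument "commands" is one flat list of numbers, 6 for each row, row after row: the shift along the world's x, y, z in units of 4 cm (1.0 is 4 cm), then the turn, a rotation vector about the world's x, y, z in units of 4 degrees (1.0 is 4 degrees). A call has 1 to 10 rows; each row shifts and turns the commanded pose from where the row before left it; what a row does not reach is not made up. A row lasts 1/8 s, in which the tool goes at most 62.5 mm and 10.7 degrees, less where a joint would pass 70% of its speed; a pose out of reach is approached as far as the arm can. A call with a number of a shift or a turn outside -1 to 1 is refused whole. A call with a gripper value outside its range is refused whole. "jaw" is the opening, from 0 (shut) to 1 (fully open), set as the call begins (left out, the last holds). The fingers move at their own pace and stop on an object; "force" is the grip in N (left out, the last holds). Time passes only in rows, so rows that do not move let the fingers close. It gives the time, the measured TCP pose, the force and the opening at its end, in the units of the state.
- robot.sense(): the state, without advancing time (a new reading comes with each control period).
- robot.read_camera(name): name is "scene" or "top" or "wrist"; returns a dict with "img" (400x640x3 uint8, blue, green, red), "fovy" (degrees; the focal length in pixels is half the picture's height over the tangent of half this angle, whatever the lens; pixels are square), "cx", "cy" (the principal point, pixels), "T" (4x4, takes a point from camera to world coordinates); the wrist camera has in their place "mount" (4x4, takes a point from camera to tool coordinates, whose origin is the TCP and whose axes are the flange's). Camera axes: x right, y up, looking along -z (the intrinsics and any distortion apply to the point x, -y, -z); pixel columns grow to the right and rows downward; lengths in m; the calibration is good to about 2 mm. A picture is of the moment at which its call begins: read the wrist's pose just before it. There is no depth.
- robot.hand_in(): hands the job in, once; it reports no verdict.
The state is a dict: "clock": time; "joint_positions": joint angles; "joint_velocities": joint speeds; "joint_efforts": joint torques, N m; "tool_pos": TCP position; "ee_rot": TCP orientation; "force": force on the tool from outside, world axes, zero at the start; "ft_torque": the same for the moment, N m; "grip_width": finger opening in m.
Only numpy, scipy, OpenCV 4.12 (cv2) and the standard library are available. Lean on these libraries where they do the work, as an engineer would, in place of code of your own. Each camera call takes 0.05 s, during which the arm holds its last target. There are 200 camera calls.

## Working session

There is one attempt and no reset: what is moved stays moved. The work goes in short steps, Python scripts to look and compute and a tool call to move; the robot and the scene stay as the last step left them, time stands still between calls to the robot, and variables do not carry over. Pictures are saved under pics/ and viewed, about 8 in all and at most 12, crops included, and the job is handed in when it is done.

Besides the shell and the picture viewer there is one more tool, called after "Call:" by a JSON object that holds its "op" and its "data", one argument or row to a line. servo_tool: Moves the arm, as the interface text tells. Its arguments: {"type":"object","properties":{"commands":{"type":"array"},"jaw":{"type":"number"},"force":{"type":"number"}},"required":["commands"]}

```bash
ls; mkdir -p pics; python3 - <<'E'
from plant import robot
import cv2,numpy as np
np.set_printoptions(precision=4,suppress=True)
s=robot.sense();print(s)
for n in("scene","top"):
    c=robot.read_camera(n);cv2.imwrite(f"pics/{n}0.png",c["img"]);print(n,{k:v for k,v in c.items() if k!="img"})
E
```

```text
pics
{'clock': 0.0, 'joint_positions': array([-1.3813,  0.2913, -0.1541,  1.1267, -0.    ,  1.4315]), 'joint_velocities': array([-0.0012, -0.0008, -0.0002,  0.0014, -0.0006, -0.0003]), 'joint_efforts': array([  0.0004, -53.7147,  33.1368,   0.0162,  -0.0002,  -0.    ]), 'tool_pos': array([ 0.1694, -0.4964,  0.2307]), 'ee_rot': array([[ 0.9464,  0.3229, -0.0003],
       [ 0.3229, -0.9464,  0.0013],
       [ 0.0002, -0.0013, -1.    ]]), 'force': array([ 0.9483, -0.3138,  0.569 ]), 'ft_torque': array([-0.0295, -0.0291, -0.0044]), 'grip_width': 0.08508232980543465}
scene {'fovy': 52.475977248153484, 'cx': 319.16240850807213, 'cy': 198.821261444667, 'T': array([[-0.7451,  0.4264, -0.5129, -0.2021],
       [-0.6668, -0.4939,  0.558 ,  0.8064],
       [-0.0154,  0.7578,  0.6523,  0.9729],
       [ 0.    ,  0.    ,  0.    ,  1.    ]])}
top {'fovy': 43.857160534373456, 'cx': 314.5823849901888, 'cy': 192.5157955192182, 'T': array([[ 0.0148,  0.9868, -0.1611,  0.2413],
       [-0.9999,  0.0153,  0.0019,  0.0188],
       [ 0.0043,  0.1611,  0.9869,  1.7889],
       [ 0.    ,  0.    ,  0.    ,  1.    ]])}
```

View pics/top0.png

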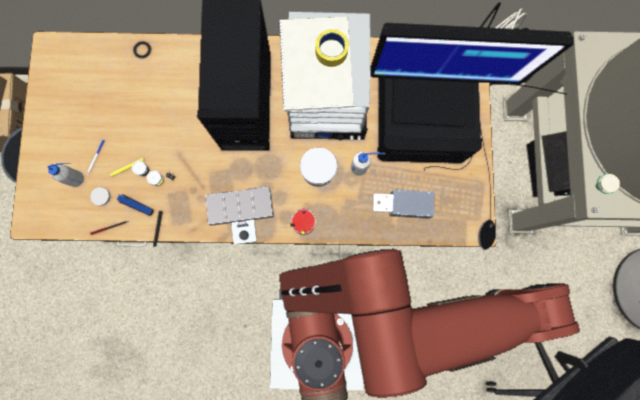

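View pics/scene0.png

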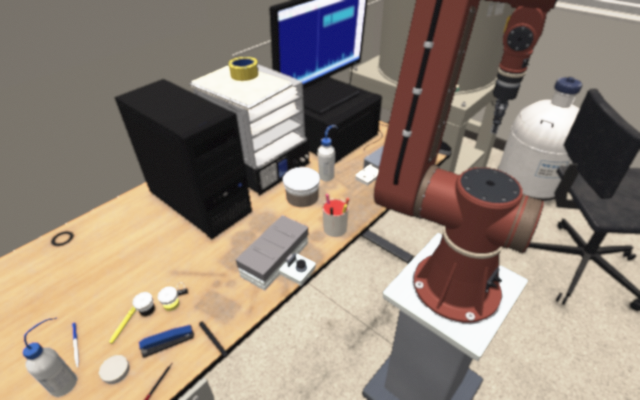

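Top view: jig around (240,205) with its button at (243,235), tub (318,166), pen cup (303,222), bottle (360,165), rack (412,203), and the plate end sticking out at (383,202) toward image left (world +y). Next I measure these roughly.

```bash
cat > h.py <<'E'
import numpy as np,cv2
from plant import robot
np.set_printoptions(precision=4,suppress=True)
def cam(n):
    s=robot.sense();c=robot.read_camera(n)
    if n=="wrist":
        T=np.eye(4);T[:3,:3]=s["ee_rot"];T[:3,3]=s["tool_pos"];c["T"]=T@c["mount"]
    c["f"]=200/np.tan(np.radians(c["fovy"])/2);return c
def ray(c,u,v,z):
    d=c["T"][:3,:3]@np.array([(u-c["cx"])/c["f"],-(v-c["cy"])/c["f"],-1]);o=c["T"][:3,3]
    return o+d*(z-o[2])/d[2]
def px(c,p):
    q=np.linalg.inv(c["T"])@np.append(p,1);return np.array([c["cx"]-c["f"]*q[0]/q[2],c["cy"]+c["f"]*q[1]/q[2]])
E
python3 - <<'E'
from h import *
c=cam("top")
for n,u,v,z in [("button",243,235,.05),("jigTL",207,193,.083),("jigTR",269,188,.083),("jigBR",271,215,.083),("jigBL",208,221,.083),("plateTL",374,193,.03),("plateBL",374,211,.03),("rackTL",392,190,.07),("rackTR",433,191,.07),("rackBR",433,216,.07),("rackBL",391,215,.07),("tub",318,165,.09),("cup",303,221,.1),("bottle",359,166,.1),("desk edge",300,243,0),("desk edge",450,246,0)]: print(n,ray(c,u,v,z))
w=cam("wrist");print(w["mount"],w["f"],w["cx"],w["cy"])
im=c["img"][140:260,180:460];cv2.imwrite("pics/topc.png",cv2.resize(im,None,fx=2.8,fy=2.8,interpolation=cv2.INTER_CUBIC))
E
```

```text
button [0.3708 0.2635 0.05  ]
jigTL [0.5122 0.3894 0.083 ]
jigTR [0.5332 0.1745 0.083 ]
jigBR [0.4387 0.1648 0.083 ]
jigBL [0.4146 0.3811 0.083 ]
plateTL [ 0.5299 -0.1978  0.03  ]
plateBL [ 0.4649 -0.1975  0.03  ]
rackTL [ 0.535  -0.2561  0.07  ]
rackTR [ 0.5337 -0.4001  0.07  ]
rackBR [ 0.4454 -0.398   0.07  ]
rackBL [ 0.4467 -0.2517  0.07  ]
tub [0.6162 0.0051 0.09  ]
cup [0.4179 0.0536 0.1   ]
bottle [ 0.6127 -0.1374  0.1   ]
desk edge [0.3489 0.065  0.    ]
desk edge [ 0.3463 -0.4735  0.    ]
[[-0.0008  0.9648  0.2629  0.0663]
 [ 1.      0.0008  0.0004  0.0006]
 [ 0.0002  0.2629 -0.9648 -0.1415]
 [ 0.      0.      0.      1.    ]] 328.53170892428494 317.2533281740166 201.09486675966488
```

View pics/topc.png

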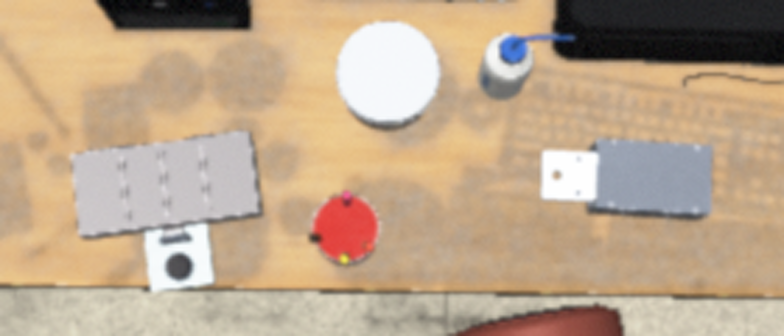

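Crop: button at (178,266), jig lid turned about 6°, pen cup at (346,230), plate end spanning (541–598, 150–202). The first move goes above the button with the jaws shut, turning the tool so its x axis points along world +y.

Call:
{"op": "servo_tool", "data": {
  "commands": [0.26,1,0,0,0,0.94,0.26,1,0,0,0,0.94,0.26,1,0,0,0,0.94,0.26,1,0,0,0,0.94,0.26,1,0,0,0,0.94,0.26,1,0,0,0,0.94,0.26,1,0,0,0,0.94,0.26,1,0,0,0,0.94,0.26,1,0,0,0,0.94,0.26,1,0,0,0,0.94],
  "jaw": 0
}}

```text
clock: 1.45
tool_pos: [0.2736, -0.0957, 0.2314]
ee_rot: [[0.551, 0.834, 0.001], [0.834, -0.551, -0.0], [0.0, 0.001, -1.0]]
force: [1.3, -1.0, -0.1]
grip_width: -0.0001
```

Call:
{"op": "servo_tool", "data": {
  "commands": [0.26,1,0,0,0,0.94,0.26,1,0,0,0,0.94,0.26,1,0,0,0,0.94,0.26,1,0,0,0,0.94,0.26,1,0,0,0,0.94,0.26,1,0,0,0,0.94,0.26,1,0,0,0,0.94,0.26,1,0,0,0,0.94,0.26,1,0,0,0,0.94,0,0,0,0,0,0]
}}

```text
clock: 2.7
tool_pos: [0.3674, 0.2651, 0.2309]
ee_rot: [[-0.008, 1.0, -0.0], [1.0, 0.008, 0.0], [0.0, -0.0, -1.0]]
force: [-0.5, -0.3, 0.7]
grip_width: -0.0003
```

```bash
python3 - <<'E'
from h import *
c=cam("wrist");s=robot.sense();print(s["tool_pos"],s["ee_rot"],s["clock"])
cv2.imwrite("pics/w1.png",c["img"]);np.save("w1T.npy",c["T"])
E
```

```text
[0.3668 0.2638 0.2309] [[-0.0065  1.     -0.0009]
 [ 1.      0.0065 -0.0005]
 [-0.0005 -0.0009 -1.    ]] 2.75
```

View pics/w1.png

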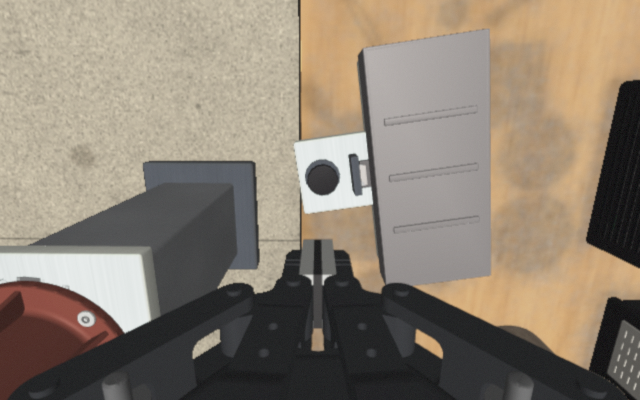

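The wrist view shows the button cap at about (322,178), the latch at (356,174), and the closed lid's top corners at (362,48), (490,30), (491,275) and (387,285).

```bash
python3 - <<'E'
from h import *
c=cam("wrist")
for n,u,v,z in [("btn",322.5,177,.05),("l1",362,48,.083),("l2",490,30,.083),("l3",491,275,.083),("l4",387,285,.083)]: print(n,ray(c,u,v,z))
p=[ray(c,u,v,.083) for u,v in [(362,48),(490,30),(491,275),(387,285)]]
print(np.mean(p,0),px(c,robot.sense()["tool_pos"]))
g=c["img"].max(2);m=(g<75).astype(np.uint8);m[:, :300]=0;m[:,345:]=0;m[220:]=0;m[:150]=0
k,_=cv2.findContours(m,0,2)
for q in k:
    if cv2.contourArea(q)>200:print(cv2.minEnclosingCircle(q),cv2.boundingRect(q))
E
```

```text
btn [0.3718 0.2667 0.05  ]
l1 [0.4022 0.3795 0.083 ]
l2 [0.5039 0.3933 0.083 ]
l3 [0.5361 0.1773 0.083 ]
l4 [0.4356 0.1658 0.083 ]
[0.4695 0.279  0.083 ] [316.987  258.9928]
((322.8999938964844, 177.5), 15.305660247802734) (308, 163, 31, 30)
```

Call:
{"op": "servo_tool", "data": {
  "commands": [0.1,0.05,-1,0,0,0,0,0,-1,0,0,0,0,0,-1,0,0,0,0,0,-1,0,0,0,0,0,-0.4,0,0,0,0,0,-0.15,0,0,0,0,0,-0.12,0,0,0,0,0,-0.05,0,0,0,0,0,0,0,0,0]
}}

```text
clock: 3.92
tool_pos: [0.3714, 0.265, 0.043]
ee_rot: [[-0.005, 1.0, 0.001], [1.0, 0.005, -0.0], [-0.0, 0.001, -1.0]]
force: [-1.1, -2.4, 3.4]
grip_width: -0.0002
```

Call:
{"op": "servo_tool", "data": {
  "commands": [0,0,-0.05,0,0,0,0,0,0,0,0,0,0,0,0.5,0,0,0,0,0,1,0,0,0,0,0,1,0,0,0,0,0,1,0,0,0,0,0,1,0,0,0,0,0,0.7,0,0,0,0,0,0,0,0,0,0,0,0,0,0,0]
}}

```text
clock: 5.18
tool_pos: [0.371, 0.2652, 0.2479]
ee_rot: [[-0.005, 1.0, -0.0], [1.0, 0.005, 0.0], [0.0, -0.0, -1.0]]
force: [-0.8, -0.2, -0.8]
grip_width: -0.0001
```

```bash
python3 - <<'E'
from h import *
c=cam("wrist");s=robot.sense();print(s["tool_pos"],s["clock"])
cv2.imwrite("pics/w2.png",c["img"])
E
```

```text
[0.3707 0.2651 0.2476] 5.225
```

View pics/w2.png

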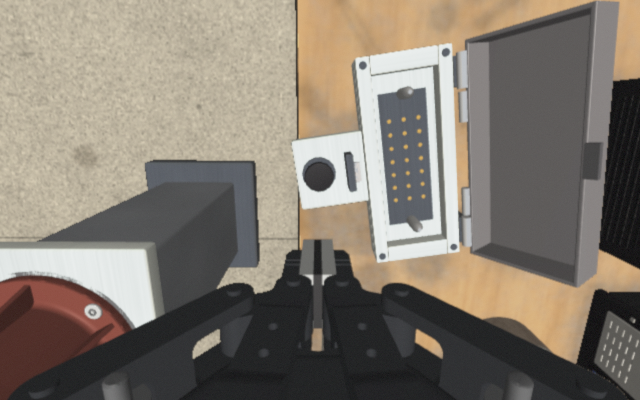

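The lid is fully open against its stop; pin tops show at about (405,92) and (414,222). I take a better-centred jig view on the way to the rack.

Call:
{"op": "servo_tool", "data": {
  "commands": [0.87,-0.7,0,0,0,0,0.87,-0.7,0,0,0,0,0.86,-0.7,0,0,0,0,0,0,0,0,0,0,0,0,0,0,0,0]
}}

```text
clock: 5.85
tool_pos: [0.4744, 0.1811, 0.2475]
ee_rot: [[-0.004, 1.0, -0.002], [1.0, 0.004, -0.0], [-0.0, -0.002, -1.0]]
force: [0.2, -0.8, 0.2]
grip_width: 0.0001
```

```bash
python3 - <<'E'
from h import *
c=cam("wrist");s=robot.sense();print(s["tool_pos"],s["clock"])
np.savez("jig.npz",**c)
for z,y in [(.054,.35),(.054,.206)]: print(px(c,[.475,y,z]))
cv2.imwrite("pics/w3.png",cv2.resize(c["img"][0:250,200:440],None,fx=2.4,fy=2.4,interpolation=cv2.INTER_CUBIC))
E
```

```text
[0.4742 0.1814 0.2478] 5.9
[319.1276  -6.8743]
[318.412  153.3388]
```

View pics/w3.png

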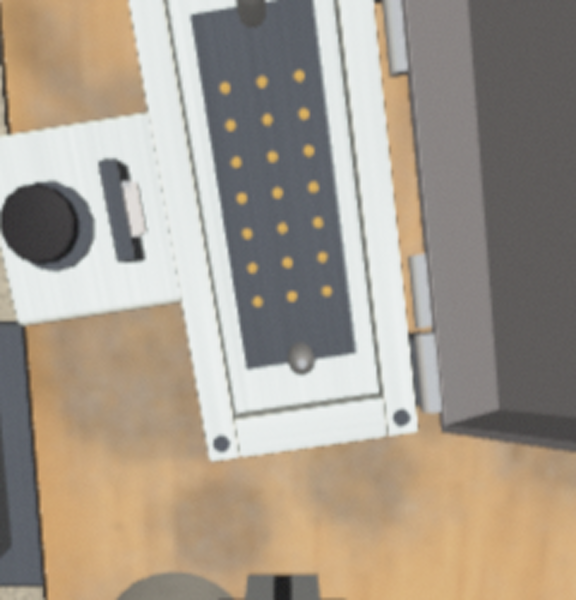

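Only one pin is fully in frame, at crop (302,357). I back off for the whole jig.

Call:
{"op": "servo_tool", "data": {
  "commands": [0,0.8,0.6,0,0,0,0,0.8,0.6,0,0,0,0,0,0,0,0,0,0,0,0,0,0,0]
}}

```text
clock: 6.4
tool_pos: [0.4742, 0.2453, 0.2959]
ee_rot: [[-0.006, 1.0, -0.001], [1.0, 0.006, -0.001], [-0.001, -0.001, -1.0]]
force: [-0.9, 0.5, -0.7]
grip_width: 0.0002
```

```bash
python3 - <<'E'
from h import *
c=cam("wrist");s=robot.sense();print(s["tool_pos"],s["clock"])
np.savez("jig.npz",**c)
for y in (.35,.206): print(px(c,[.475,y,.054]))
cv2.imwrite("pics/w4.png",cv2.resize(c["img"][0:260,230:400],None,fx=2.3*1.0,fy=2.3,interpolation=cv2.INTER_CUBIC))
E
```

```text
[0.4743 0.2448 0.2957] 6.45
[318.754   74.6964]
[317.9687 201.5504]
```

View pics/w4.png

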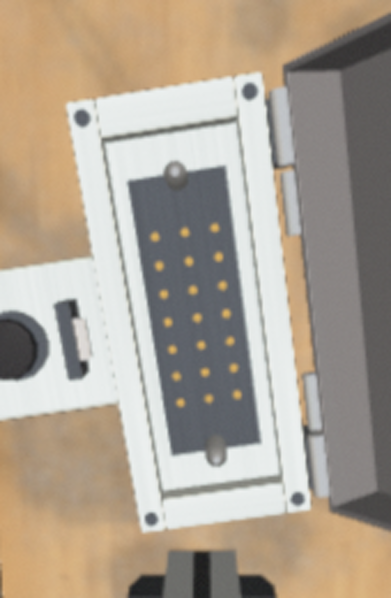

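```bash
python3 - <<'E'
from h import *
c=dict(np.load("jig.npz"));im=c["img"]
g=im[:,:,0].astype(int)
# screws & dots refined by centroid of dark / gold in windows
def cen(m,u,v,r=5):
    w=m[int(v)-r:int(v)+r+1,int(u)-r:int(u)+r+1].astype(float);yy,xx=np.mgrid[-r:r+1,-r:r+1]
    return int(u)+(w*xx).sum()/w.sum(),int(v)+(w*yy).sum()/w.sum()
gr=im.mean(2)
S=[cen(np.clip(170-gr,0,None),230+x/2.3,y/2.3,5) for x,y in[(82,118),(249,91),(298,498),(151,519)]]
P=np.array([ray(c,u,v,.04) for u,v in S]);print(P,P.mean(0))
def ang(a):print("deg",np.degrees(np.arctan2(a[1],a[0])))
ang(P[1]-P[0]);ang(P[2]-P[3]);ang(P[2]-P[1]);ang(P[3]-P[0])
print(np.linalg.norm(P[1]-P[0]),np.linalg.norm(P[2]-P[1]))
hsv=cv2.cvtColor(im,cv2.COLOR_BGR2HSV);m=((hsv[:,:,1]>90)).astype(np.uint8)
m[:, :290]=0;m[:,340:]=0;m[:90]=0;m[180:]=0
n,_,st,ce=cv2.connectedComponentsWithStats(m)
d=np.array([ce[i] for i in range(1,n) if st[i,4]<60]);print(len(d));
for z in(.02,.022):
  D=np.array([ray(c,*q,z) for q in d]);print(D.mean(0),D.max(0)-D.min(0))
K=[(67,105),(262,72),(309,512),(143,532)]
Q=np.array([ray(c,230+x/2.3,y/2.3,.04) for x,y in K]);print(Q,Q.mean(0))
s=P.mean(0)[:2]
for a in (6,7,8):
  t=np.radians(a);y=np.array([-np.sin(t),np.cos(t)])
  for k in(-.072,.072):
    for z in(.02,.046,.054):print(a,k,z,(px(c,[*(s+k*y),z])-[230,0])*2.3)
E
```

```text
[[0.4152 0.376  0.04  ]
 [0.4962 0.3883 0.04  ]
 [0.5274 0.1832 0.04  ]
 [0.4461 0.1706 0.04  ]] [0.4712 0.2795 0.04  ]
deg 8.600238339575167
deg 8.762931334442989
deg -81.33673507095992
deg -81.45086815197331
0.08191669549492103 0.20746629590747934
21
[0.4713 0.2794 0.02  ] [0.0452 0.0935 0.    ]
[0.4713 0.2795 0.022 ] [0.045  0.0931 0.    ]
[[0.4086 0.3813 0.04  ]
 [0.5024 0.3963 0.04  ]
 [0.5344 0.1746 0.04  ]
 [0.4421 0.1623 0.04  ]] [0.4719 0.2786 0.04  ]
6 -0.072 0.02 [208.8447 444.5203]
6 -0.072 0.046 [209.3016 456.1826]
6 -0.072 0.054 [209.4538 460.0675]
6 0.072 0.02 [182.1148 176.41  ]
6 0.072 0.046 [180.7921 170.9489]
6 0.072 0.054 [180.3479 169.1152]
7 -0.072 0.02 [211.0417 444.2895]
7 -0.072 0.046 [211.6349 455.9386]
7 -0.072 0.054 [211.8324 459.8191]
7 0.072 0.02 [179.7095 176.6881]
7 0.072 0.046 [178.2225 171.2466]
7 0.072 0.054 [177.7232 169.4195]
8 -0.072 0.02 [213.2348 444.0214]
8 -0.072 0.046 [213.9639 455.6552]
8 -0.072 0.054 [214.2068 459.5306]
8 0.072 0.02 [177.3098 177.0109]
8 0.072 0.046 [175.6591 171.5921]
8 0.072 0.054 [175.1048 169.7726]
```

The corner screws and the contact grid agree: seat at (0.471, 0.2795), jig yaw about 8.6°. Next is the rack.

Call:
{"op": "servo_tool", "data": {
  "commands": [0.04,-0.95,-0.07,0,0,0,0.04,-0.95,-0.07,0,0,0,0.04,-0.95,-0.07,0,0,0,0.04,-0.95,-0.07,0,0,0,0.04,-0.95,-0.07,0,0,0,0.04,-0.95,-0.07,0,0,0,0.04,-0.95,-0.07,0,0,0,0.04,-0.95,-0.07,0,0,0,0.04,-0.95,-0.07,0,0,0,0.04,-0.95,-0.07,0,0,0],
  "jaw": 1
}}

```text
clock: 7.7
tool_pos: [0.4901, -0.1364, 0.2677]
ee_rot: [[-0.004, 1.0, -0.001], [1.0, 0.004, 0.0], [0.0, -0.001, -1.0]]
force: [-0.3, 0.6, 0.5]
grip_width: 0.0854
```

Call:
{"op": "servo_tool", "data": {
  "commands": [0.04,-0.95,-0.07,0,0,0,0.04,-0.95,-0.07,0,0,0,0.04,-0.95,-0.07,0,0,0,0,0,0,0,0,0,0,0,0,0,0,0]
}}

```text
clock: 8.32
tool_pos: [0.4951, -0.2486, 0.2596]
ee_rot: [[-0.004, 1.0, -0.001], [1.0, 0.004, 0.001], [0.001, -0.001, -1.0]]
force: [-0.2, 0.1, 0.0]
grip_width: 0.085
```

```bash
python3 - <<'E'
from h import *
c=cam("wrist");s=robot.sense();print(s["tool_pos"],s["ee_rot"],s["clock"])
np.savez("rack.npz",**c)
im=c["img"];cv2.imwrite("pics/w5.png",im)
hsv=cv2.cvtColor(im,cv2.COLOR_BGR2HSV);m=((hsv[:,:,1]<30)&(hsv[:,:,2]>200)).astype(np.uint8)
k,_=cv2.findContours(m,0,2)
for q in k:
    if cv2.contourArea(q)>800:
        r=cv2.minAreaRect(q);b=cv2.boxPoints(r);print(r,cv2.contourArea(q));print(np.array([ray(c,*p,.03) for p in b]))
E
```

```text
[ 0.4953 -0.2482  0.2598] [[-0.0048  1.     -0.0007]
 [ 1.      0.0048  0.0008]
 [ 0.0008 -0.0007 -1.    ]] 8.375
((318.6006774902344, 154.38575744628906), (54.224273681640625, 63.02383041381836), 2.726310968399048) 3242.5
[[ 0.4634 -0.2639  0.03  ]
 [ 0.468  -0.1932  0.03  ]
 [ 0.5275 -0.1957  0.03  ]
 [ 0.526  -0.2667  0.03  ]]
((484.93072509765625, 59.94615936279297), (75.2890853881836, 60.40492248535156), 82.87498474121094) 2083.5
[[ 0.6303 -0.0979  0.03  ]
 [ 0.6905 -0.0909  0.03  ]
 [ 0.7119 -0.1631  0.03  ]
 [ 0.6484 -0.171   0.03  ]]
((10.5, 45.0), (90.0, 21.0), 90.0) 1031.0
[[ 0.1754 -0.0752  0.03  ]
 [ 0.1965 -0.0752  0.03  ]
 [ 0.1765 -0.1611  0.03  ]
 [ 0.154  -0.1611  0.03  ]]
```

View pics/w5.png

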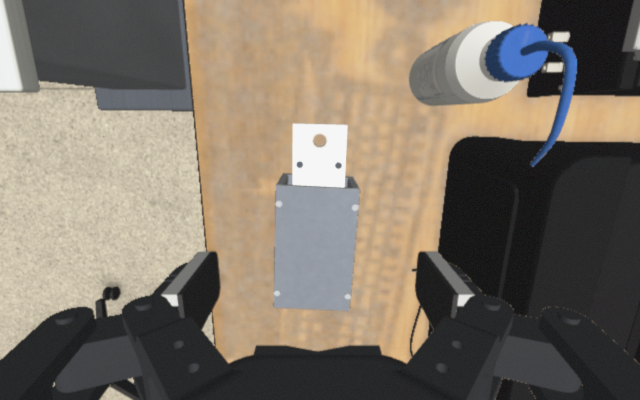

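The plate end spans (293,125)–(347,126) with its sides running down to row ~186; rack roof screws are at (279,204), (355,207), (277,294), (348,297).

```bash
python3 - <<'E'
from h import *
c=dict(np.load("rack.npz"));im=c["img"]
hsv=cv2.cvtColor(im,cv2.COLOR_BGR2HSV);m=((hsv[:,:,1]<30)&(hsv[:,:,2]>200))
L=[];R=[]
for v in range(130,182):
    u=np.where(m[v,280:360])[0]+280;L.append(ray(c,u.min()-.5,v+0.,.03));R.append(ray(c,u.max()+.5,v+0.,.03))
E=[ray(c,u,np.where(m[100:150,u])[0].min()+100-.5,.03) for u in range(298,343)]
for n,a in(("L",L),("R",R)):
    a=np.array(a);p=np.polyfit(a[:,1],a[:,0],1);print(n,np.degrees(np.arctan(p[0])),np.polyval(p,-.2),np.polyval(p,-.25))
a=np.array(E);p=np.polyfit(a[:,0],a[:,1],1);print("E",np.degrees(np.arctan(p[0])),np.polyval(p,.497))
print([ray(c,u,v,.07) for u,v in((279,204),(355,207),(277,294),(348,297))])
print("hole",ray(c,319.5,141,.03))
E
```

```text
L 2.2123244241820754 0.46710515276064385 0.46517357546096644
R 1.2063196331356512 0.5273990569754562 0.5263461889270943
E -0.5285537499497622 -0.19520372663186683
[array([ 0.4548, -0.276 ,  0.07  ]), array([ 0.5345, -0.279 ,  0.07  ]), array([ 0.4497, -0.3818,  0.07  ]), array([ 0.5301, -0.3853,  0.07  ])]
hole [ 0.4972 -0.2141  0.03  ]
```

Call:
{"op": "servo_tool", "data": {
  "commands": [0.04,0.98,-0.3,0,0,-0.55,0,0,-1,0,0,0,0,0,-1,0,0,0,0,0,-1,0,0,0,0,0,-1,0,0,0,0,0,-1,0,0,0,0,0,-0.7,0,0,0,0,0,-0.3,0,0,0,0,0,0,0,0,0]
}}

```text
clock: 9.5
tool_pos: [0.4973, -0.209, 0.0081]
ee_rot: [[0.033, 0.999, -0.001], [0.999, -0.033, 0.0], [0.0, -0.001, -1.0]]
force: [0.2, 1.0, 1.1]
grip_width: 0.0856
```

Call:
{"op": "servo_tool", "data": {
  "commands": [0,0,0,0,0,0,0,0,0,0,0,0,0,0,0,0,0,0,0,0,0,0,0,0,0,0,0,0,0,0,0,0,0,0,0,0],
  "jaw": 0,
  "force": 80
}}

```text
clock: 10.25
tool_pos: [0.4984, -0.21, 0.0095]
ee_rot: [[0.033, 0.999, 0.002], [0.999, -0.033, -0.001], [-0.001, 0.002, -1.0]]
force: [-0.2, 1.8, 8.0]
grip_width: 0.058
```

Call:
{"op": "servo_tool", "data": {
  "commands": [0.02,0.4,0,0,0,0,0.02,0.5,0,0,0,0,0.02,0.5,0,0,0,0,0.02,0.5,0,0,0,0,0.02,0.5,0,0,0,0,0.02,0.5,0,0,0,0,0,0,0,0,0,0]
}}

```text
clock: 11.12
tool_pos: [0.5012, -0.0909, 0.0075]
ee_rot: [[0.031, 1.0, -0.002], [1.0, -0.031, 0.002], [0.002, -0.002, -1.0]]
force: [-0.2, 0.2, -3.2]
grip_width: 0.0584
```

Call:
{"op": "servo_tool", "data": {
  "commands": [0.02,0.45,0,0,0,0,0,0.45,0,0,0,0,-0.35,0,0,0,0,0,-0.35,0,0,0,0,0,0,0,-0.1,0,0,0,0,0,-0.07,0,0,0,0,0,-0.03,0,0,0,0,0,0,0,0,0]
}}

```text
clock: 12.12
tool_pos: [0.4755, -0.058, 0.0001]
ee_rot: [[0.034, 0.999, 0.0], [0.999, -0.034, -0.0], [-0.0, 0.0, -1.0]]
force: [-0.2, -0.7, -1.5]
grip_width: 0.0578
```

```bash
python3 - <<'E'
from h import *
s=robot.sense();print(s["tool_pos"],s["force"],s["ft_torque"])
c=cam("scene");cv2.imwrite("pics/s6.png",cv2.resize(c["img"][120:280,230:430],None,fx=3,fy=3))
E
```

```text
[ 0.4755 -0.058   0.0001] [-0.2491 -0.7205 -1.5366] [-0.0626  0.0283 -0.0053]
```

View pics/s6.png

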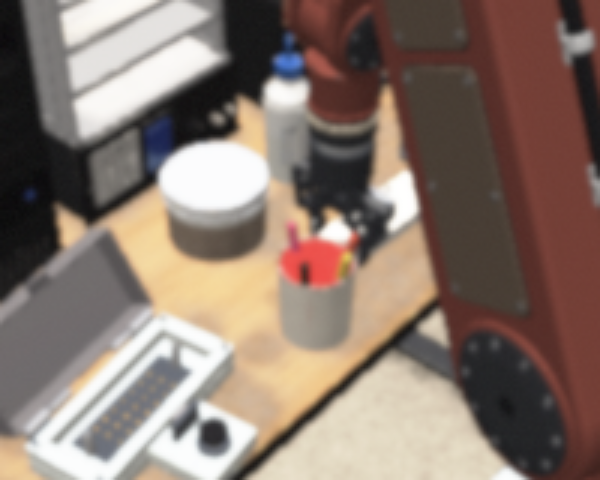

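The scene view shows the plate held low, clear of the rack, with the bystanders upright. I lower it the last bit and release.

Call:
{"op": "servo_tool", "data": {
  "commands": [0,0,-0.05,0,0,0,0,0,-0.03,0,0,0,0,0,0,0,0,0,0,0,0,0,0,0]
}}

```text
clock: 12.68
tool_pos: [0.4756, -0.0579, -0.0002]
ee_rot: [[0.034, 0.999, 0.002], [0.999, -0.034, -0.001], [-0.001, 0.002, -1.0]]
force: [-15.0, 3.2, 52.9]
grip_width: 0.0582
```

Call:
{"op": "servo_tool", "data": {
  "commands": [0,0,0.06,0,0,0,0,0,0,0,0,0]
}}

```text
clock: 12.92
tool_pos: [0.4757, -0.0578, -0.0001]
ee_rot: [[0.033, 0.999, 0.001], [0.999, -0.033, -0.0], [-0.0, 0.001, -1.0]]
force: [-3.8, 0.7, 15.1]
grip_width: 0.0576
```

Call:
{"op": "servo_tool", "data": {
  "commands": [0,0,0,0,0,0,0,0,0,0,0,0,0,0,0,0,0,0,0,0,0.05,0,0,0],
  "jaw": 1
}}

```text
clock: 13.42
tool_pos: [0.4749, -0.0576, 0.0011]
ee_rot: [[0.034, 0.999, -0.001], [0.999, -0.034, 0.0], [0.0, -0.001, -1.0]]
force: [0.6, -0.1, -0.2]
grip_width: 0.0852
```

Call:
{"op": "servo_tool", "data": {
  "commands": [0,0,0.8,0,0,0,0,0,1,0,0,0,0,-0.3,1,0,0,0,0,-0.7,1,0,0,0,0,-0.7,1,0,0,0,0,-0.7,1,0,0,0,0,-0.7,1,0,0,0,0,-0.45,0,0,0,0,0,0,0,0,0,0,0,0,0,0,0,0]
}}

```text
clock: 14.68
tool_pos: [0.4745, -0.1988, 0.2722]
ee_rot: [[0.033, 0.999, -0.002], [0.999, -0.033, 0.001], [0.001, -0.002, -1.0]]
force: [-0.3, 0.3, -0.1]
grip_width: 0.0854
```

```bash
python3 - <<'E'
from h import *
c=cam("wrist");s=robot.sense();print(s["tool_pos"],s["ee_rot"],s["clock"])
np.savez("pl.npz",**c);im=c["img"];cv2.imwrite("pics/w7.png",im)
hsv=cv2.cvtColor(im,cv2.COLOR_BGR2HSV);m=((hsv[:,:,1]<40)&(hsv[:,:,2]>190)).astype(np.uint8)
k,_=cv2.findContours(cv2.morphologyEx(m,3,np.ones((15,15))),0,2)
for q in k:
    if cv2.contourArea(q)>4000:
        r=cv2.minAreaRect(q);b=cv2.boxPoints(r);print(r);P=np.array([ray(c,*p,.02) for p in b]);print(P,P.mean(0))
E
```

```text
[ 0.4746 -0.1987  0.2723] [[ 0.033   0.9995 -0.0017]
 [ 0.9995 -0.033   0.0012]
 [ 0.0012 -0.0017 -1.    ]] 14.725
((314.5, 107.5), (161.0, 55.0), 90.0)
[[ 0.4464 -0.0429  0.02  ]
 [ 0.5061 -0.045   0.02  ]
 [ 0.5035 -0.2242  0.02  ]
 [ 0.436  -0.2219  0.02  ]] [ 0.473  -0.1335  0.02  ]
((117.0, 176.0), (352.0, 234.0), 90.0)
[[ 0.1418 -0.0062  0.02  ]
 [ 0.3915 -0.0149  0.02  ]
 [ 0.3469 -0.4576  0.02  ]
 [ 0.0142 -0.4467  0.02  ]] [ 0.2236 -0.2313  0.02  ]
```

View pics/w7.png

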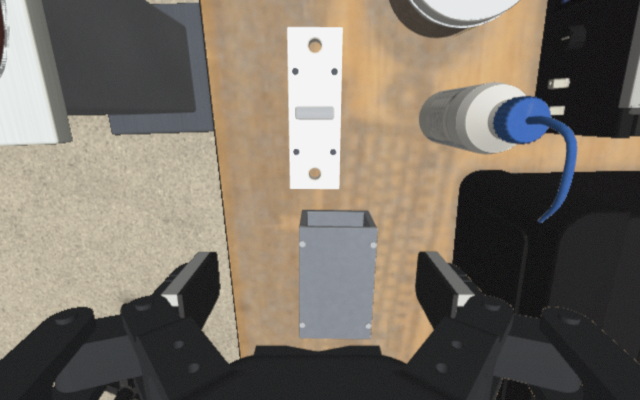

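The plate lies flat and clear of everything: holes at (315,45) and (315,174), grip top at (314,113). Bottle and tub are undisturbed.

```bash
python3 - <<'E'
from h import *
c=dict(np.load("pl.npz"));im=c["img"];hsv=cv2.cvtColor(im,cv2.COLOR_BGR2HSV)
m=((hsv[:,:,1]<40)&(hsv[:,:,2]>190))
L=[];R=[]
for v in list(range(50,95))+list(range(130,185)):
    u=np.where(m[v,275:360])[0]+275;L.append(ray(c,u.min()-.5,v,.02));R.append(ray(c,u.max()+.5,v,.02))
for a in(L,R):
    a=np.array(a);p=np.polyfit(a[:,1],a[:,0],1);print(np.degrees(np.arctan(p[0])),np.polyval(p,-.1335))
ends=[]
for u in range(297,333):
    v=np.where(m[20:200,u])[0]+20;ends.append((ray(c,u,v.min()-.5,.02)[1],ray(c,u,v.max()+.5,.02)[1]))
print(np.mean(ends,0),np.mean(ends))
H=[]
for u0,v0 in((315,45),(315,174)):
    w=np.clip(230-im[v0-9:v0+10,u0-9:u0+10].min(2).astype(float),0,None);yy,xx=np.mgrid[-9:10,-9:10]
    H.append(ray(c,u0+(w*xx).sum()/w.sum(),v0+(w*yy).sum()/w.sum(),.02))
print(H,np.mean(H,0));d=H[0]-H[1];print(np.degrees(np.arctan2(d[0],d[1])),np.linalg.norm(d))
g=((hsv[:,:,2]<200)&(hsv[:,:,2]>120)&(hsv[:,:,1]<40)).astype(np.uint8);g[:,:288]=0;g[:,340:]=0;g[:98]=0;g[125:]=0
k,_=cv2.findContours(g,0,2);k=max(k,key=cv2.contourArea);r=cv2.minAreaRect(k);print(r,ray(c,*r[0],.05))
E
```

```text
2.1625183855361336 0.442319692376685
2.0632846362290533 0.5032424933700466
[-0.0434 -0.2237] -0.13354437660035795
[array([ 0.4756, -0.0615,  0.02  ]), array([ 0.4702, -0.2048,  0.02  ])] [ 0.4729 -0.1331  0.02  ]
2.1621024088741008 0.14342498507414503
((313.5, 113.0), (12.0, 37.0), 90.0) [ 0.4722 -0.134   0.05  ]
```

Call:
{"op": "servo_tool", "data": {
  "commands": [0,0.163,0,0,0,0.976,0,0.163,0,0,0,0.976,0,0.163,0,0,0,0.976,0,0.163,0,0,0,0.976,0,0.163,0,0,0,0.976,0,0.163,0,0,0,0.976,0,0.163,0,0,0,0.976,0,0.163,0,0,0,0.976,0,0.163,0,0,0,0.976,0,0.163,0,0,0,0.976],
  "jaw": 0.7
}}

```text
clock: 15.98
tool_pos: [0.4747, -0.1333, 0.2727]
ee_rot: [[-0.606, 0.795, -0.001], [0.795, 0.606, 0.001], [0.001, -0.0, -1.0]]
force: [-0.1, -0.7, -0.1]
grip_width: 0.0598
```

Call:
{"op": "servo_tool", "data": {
  "commands": [0,0,0,0,0,0.976,0,0,0,0,0,0.976,0,0,0,0,0,0.976,0,0,0,0,0,0.976,0,0,0,0,0,0.976,0,0,0,0,0,0.976,0,0,0,0,0,0.976,0,0,0,0,0,0.976,0,0,0,0,0,0.976,0,0,0,0,0,0.976]
}}

```text
clock: 17.23
tool_pos: [0.4748, -0.1335, 0.2727]
ee_rot: [[-0.972, 0.236, -0.001], [0.236, 0.972, 0.001], [0.001, 0.0, -1.0]]
force: [-0.6, -0.4, -0.0]
grip_width: 0.06
```

Call:
{"op": "servo_tool", "data": {
  "commands": [0,0,0,0,0,0.976,0,0,0,0,0,0.976,0,0,0,0,0,0.976,0,0,-0.5,0,0,0,0,0,-1,0,0,0,0,0,-1,0,0,0,0,0,-1,0,0,0,0,0,0,0,0,0,0,0,0,0,0,0]
}}

```text
clock: 18.35
tool_pos: [0.4756, -0.1343, 0.1344]
ee_rot: [[-0.999, 0.037, 0.001], [0.037, 0.999, -0.0], [-0.001, -0.0, -1.0]]
force: [0.5, -0.3, 1.1]
grip_width: 0.0595
```

Call:
{"op": "servo_tool", "data": {
  "commands": [-0.05,0,-1,0,0,0,0,0,-1,0,0,0,0,0,-0.5,0,0,0,0,0,-0.2,0,0,0,0,0,0,0,0,0]
}}

```text
clock: 18.98
tool_pos: [0.474, -0.1348, 0.0262]
ee_rot: [[-0.999, 0.037, 0.001], [0.037, 0.999, -0.001], [-0.001, -0.001, -1.0]]
force: [-0.3, 0.2, -0.2]
grip_width: 0.0598
```

Call:
{"op": "servo_tool", "data": {
  "commands": [0,0,0,0,0,0,0,0,0,0,0,0,0,0,0,0,0,0,0,0,0,0,0,0,0,0,0,0,0,0,0,0,0,0,0,0],
  "jaw": 0,
  "force": 70
}}

```text
clock: 19.73
tool_pos: [0.4736, -0.1346, 0.0261]
ee_rot: [[-0.999, 0.037, 0.001], [0.037, 0.999, -0.0], [-0.001, -0.0, -1.0]]
force: [-1.6, 0.7, 8.5]
grip_width: 0.0127
```

Call:
{"op": "servo_tool", "data": {
  "commands": [0,0,0.3,0,0,0,0,0,0.7,0,0,0,0,0,1,0,0,0,0,0,1,0,0,0,0,0,1,0,0,0,0,0,1,0,0,0,0,0,0.8,0,0,0,0,0,0,0,0,0]
}}

```text
clock: 20.72
tool_pos: [0.4741, -0.1349, 0.2599]
ee_rot: [[-0.999, 0.037, 0.004], [0.037, 0.999, -0.002], [-0.004, -0.002, -1.0]]
force: [0.6, 0.4, -3.1]
grip_width: 0.0122
```

Call:
{"op": "servo_tool", "data": {
  "commands": [0,0.5,0,0,0,0.2,0,1,0,0,0,0.3,0,1,0,0,0,0.3,0,1,0,0,0,0.3,0,1,0,0,0,0.3,0,1,0,0,0,0.3,0,1,0,0,0,0.3,0,1,0,0,0,0.3,0,1,0,0,0,0.3,0,1,0,0,0,0.07]
}}

```text
clock: 21.98
tool_pos: [0.4722, 0.2465, 0.2561]
ee_rot: [[-0.989, -0.149, -0.002], [-0.149, 0.989, -0.001], [0.002, -0.0, -1.0]]
force: [0.5, 0.3, -3.1]
grip_width: 0.0125
```

Call:
{"op": "servo_tool", "data": {
  "commands": [0,0.6,0,0,0,0,0,0.25,0,0,0,0,0,0,-0.8,0,0,0,0,0,-0.8,0,0,0,0,0,-0.6,0,0,0,0,0,0,0,0,0,0,0,0,0,0,0]
}}

```text
clock: 22.85
tool_pos: [0.4735, 0.2793, 0.1701]
ee_rot: [[-0.989, -0.148, 0.001], [-0.148, 0.989, 0.0], [-0.001, 0.0, -1.0]]
force: [1.2, -0.1, -1.9]
grip_width: 0.0128
```

```bash
python3 - <<'E'
from h import *
c=cam("wrist");s=robot.sense();print(s["tool_pos"],s["ee_rot"],s["force"],s["ft_torque"],s["grip_width"])
np.savez("held.npz",**c);cv2.imwrite("pics/w8.png",c["img"])
E
```

```text
[0.4738 0.2795 0.1704] [[-0.9889 -0.1483  0.0015]
 [-0.1483  0.9889  0.0006]
 [-0.0015  0.0003 -1.    ]] [ 1.121  -0.4662 -3.3734] [ 0.0319 -0.0748  0.0106] 0.012683545906018638
```

View pics/w8.png

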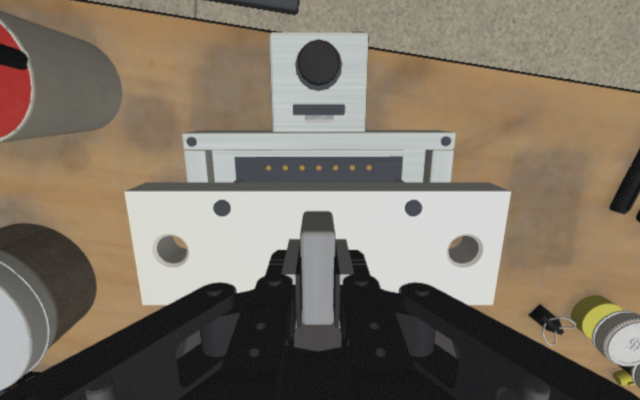

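The held plate is level over the jig: holes at (172,250) and (465,249), top front edge on row ~191, jig screws at (192,142) and (445,142), button at (319,63). I compare plate and jig within this one picture.

```bash
python3 - <<'E'
from h import *
c=dict(np.load("held.npz"));im=c["img"];gr=im.mean(2)
def cen(u,v,r,t):
    w=np.clip(t-gr[v-r:v+r+1,u-r:u+r+1],0,None);yy,xx=np.mgrid[-r:r+1,-r:r+1];return u+(w*xx).sum()/w.sum(),v+(w*yy).sum()/w.sum()
zt=.1704-.0061
# edge of plate top: bright->dark, per column subpixel
hsv=cv2.cvtColor(im,cv2.COLOR_BGR2HSV);E=[]
for u in list(range(150,215))+list(range(430,495)):
    col=gr[184:198,u];i=np.argmax(np.diff(col));E.append((u,184+i+.5))
E=np.array(E);p=np.polyfit(E[:,0],E[:,1],1);print("edge",p)
a,b=ray(c,150,np.polyval(p,150),zt),ray(c,490,np.polyval(p,490),zt);d=a-b
print("plate edge yaw",np.degrees(np.arctan2(-d[0],d[1])) if d[1]>0 else np.degrees(np.arctan2(d[0],-d[1])))
# holes: full circle top rim by ellipse on non-bright
H=[]
for u0,v0 in((172,250),(465,249)):
    w=gr[v0-24:v0+25,u0-24:u0+25].astype(np.uint8);m=(w<205).astype(np.uint8)
    k,_=cv2.findContours(m,0,1);k=max(k,key=cv2.contourArea);e=cv2.fitEllipse(cv2.convexHull(k));print(e);H.append(ray(c,e[0][0]+u0-24,e[0][1]+v0-24,zt))
H=np.array(H);print(H,H.mean(0),np.linalg.norm(H[0]-H[1]));d=H[1]-H[0];print("holes yaw",np.degrees(np.arctan2(-d[0],d[1])))
S=np.array([ray(c,*cen(u,v,7,150),.04) for u,v in((192,142),(445,142))]);d=S[1]-S[0];print("screws",S,np.degrees(np.arctan2(-d[0],d[1])))
# seat from screws: half spacing in x = .041
t=np.radians(8.6);print("seat",S.mean(0)[:2]+.04096*np.array([np.cos(t),np.sin(t)]))
E
```

```text
edge [  0.  190.5]
plate edge yaw 8.469789687203715
((22.3421630859375, 24.34391975402832), (33.5294303894043, 38.33697509765625), 118.69864654541016)
((23.588829040527344, 25.38770866394043), (33.253990173339844, 38.095420837402344), 61.930015563964844)
[[0.4824 0.208  0.1643]
 [0.4615 0.349  0.1643]] [0.4719 0.2785 0.1643] 0.14255860025038106
holes yaw 8.458331765012604
screws [[0.4461 0.1706 0.04  ]
 [0.4152 0.3757 0.04  ]] 8.580563865820123
seat [0.4711 0.2793]
```

Call:
{"op": "servo_tool", "data": {
  "commands": [-0.02,0.012,-0.5,0,0,0,0,0,-0.8,0,0,0,0,0,-0.6,0,0,0,0,0,-0.2,0,0,0,0,0,-0.15,0,0,0,0,0,-0.15,0,0,0,0,0,0,0,0,0]
}}

```text
clock: 23.78
tool_pos: [0.4724, 0.28, 0.0735]
ee_rot: [[-0.989, -0.149, 0.0], [-0.149, 0.989, 0.0], [-0.0, 0.0, -1.0]]
force: [0.2, 0.6, -2.5]
grip_width: 0.0128
```

Call:
{"op": "servo_tool", "data": {
  "commands": [0,0,-0.13,0,0,0,0,0,-0.13,0,0,0,0,0,-0.13,0,0,0,0,0,-0.13,0,0,0,0,0,0,0,0,0]
}}

```text
clock: 24.4
tool_pos: [0.472, 0.2799, 0.052]
ee_rot: [[-0.989, -0.149, -0.001], [-0.149, 0.989, -0.0], [0.001, -0.0, -1.0]]
force: [0.1, 0.5, -2.4]
grip_width: 0.0123
```

Call:
{"op": "servo_tool", "data": {
  "commands": [0,0,-0.08,0,0,0,0,0,-0.06,0,0,0,0,0,0,0,0,0,0,0,0,0,0,0]
}}

```text
clock: 24.9
tool_pos: [0.4724, 0.28, 0.047]
ee_rot: [[-0.989, -0.149, 0.0], [-0.149, 0.989, 0.0], [-0.0, 0.0, -1.0]]
force: [0.6, 0.4, -1.7]
grip_width: 0.0126
```

Call:
{"op": "servo_tool", "data": {
  "commands": [0,0,-0.03,0,0,0,0,0,0,0,0,0,0,0,0,0,0,0]
}}

```text
clock: 25.28
tool_pos: [0.4725, 0.2801, 0.0462]
ee_rot: [[-0.989, -0.149, 0.001], [-0.149, 0.989, 0.0], [-0.001, 0.0, -1.0]]
force: [-1.5, -0.6, 6.1]
grip_width: 0.0125
```

It has bottomed: TCP z is 0.0462 against the expected 0.0461, with +6 N. Now I release and retreat.

Call:
{"op": "servo_tool", "data": {
  "commands": [0,0,0,0,0,0,0,0,0,0,0,0,0,0,0,0,0,0,0,0,0,0,0,0],
  "jaw": 0.5
}}

```text
clock: 25.78
tool_pos: [0.4723, 0.28, 0.0456]
ee_rot: [[-0.989, -0.149, -0.0], [-0.149, 0.989, -0.0], [0.0, -0.0, -1.0]]
force: [-0.2, 0.2, 0.8]
grip_width: 0.0425
```

Call:
{"op": "servo_tool", "data": {
  "commands": [0,0,0.3,0,0,0,0,0,0.8,0,0,0,0,0,1,0,0,0,0,0,1,0,0,0,0,0,1,0,0,0,0,0,1,0,0,0,0,0,0,0,0,0,0,0,0,0,0,0]
}}

```text
clock: 26.78
tool_pos: [0.4721, 0.2799, 0.2497]
ee_rot: [[-0.989, -0.149, 0.0], [-0.149, 0.989, -0.0], [-0.0, -0.0, -1.0]]
force: [-0.2, -0.0, 0.2]
grip_width: 0.0425
```

```bash
python3 - <<'E'
from h import *
c=cam("wrist");s=robot.sense();print(s["tool_pos"],s["force"],s["grip_width"],s["clock"])
np.savez("fin.npz",**c);cv2.imwrite("pics/w9.png",c["img"])
E
```

```text
[0.4718 0.2798 0.2491] [ 0.5712 -0.7848 -0.6818] 0.042338811357974404 26.825
```

View pics/w9.png

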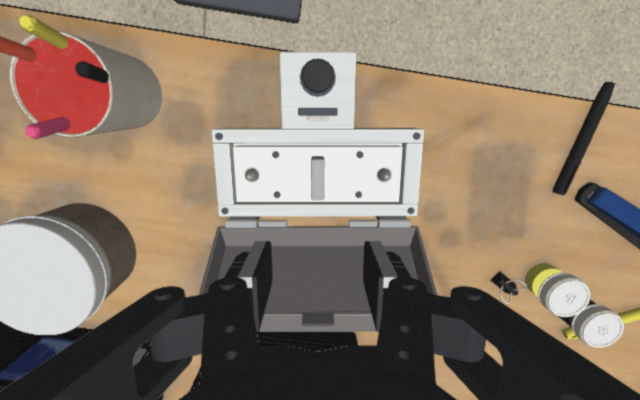

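The plate is flush in the jig with pins through both holes at (252,175) and (384,175). The lid is open, and the cup and tub are standing where they were. Handing in.

```bash
python3 -c "
from plant import robot
print(robot.hand_in())"
```

```text
the job is handed in; nothing more can be done
None
```

The top plate is seated in the open jig over both guide pins and released, and the job was handed in at about 27 s on the robot's clock. No verdict came back.

- **Lid:** I pressed the release button and the lid sprang back to its stop; it was still open in the last picture.
- **Plate on the desk:** I drew the plate out of the rack and laid it flat on the desk, clear of rack and jig. The wrist view after release confirmed this. While laying it down I briefly pressed it onto the desk with about 53 N at the wrist, below the 120 N limit, and eased off before letting go.
- **Alignment over the pins:** I took the plate again by its grip and compared it with the jig in one picture. The plate centre was about 1 mm off the seat in both directions and about 0.1° off in yaw. I trimmed the offset.
- **Seating:** It went down without side force. It bottomed at TCP height 0.0462 m against an expected 0.0461 m, with +6 N contact, while still held.
- **Last checks:** The final wrist picture shows the plate flush with the walls and both pins through its holes. The pen cup and tub stand upright, apparently unmoved; I judged this by eye. The bottle was outside that view. It was upright and unmoved when last seen, before the plate was carried to the jig, and nothing came near it after that.

The only disagreement was about 1 mm in y between the camera's hole positions and the TCP reading; I split the difference.

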